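# Clamp the wire guide bar of a feed unit with its U-bolt

### The arm

A 6-joint arm with a two-finger parallel gripper is mounted at the origin on the work surface. World frame = base frame: x ahead of the robot, y to its left, z up, the work surface at z = 0. Lengths are in m, angles in rad, forces in N, time in s.
With the tool pointing down it reaches from about 0.3 to 0.85 m from the base axis. Payload 4.2 kg.
Tool frame: the origin (TCP) lies on the centre line of the jaws, within the pads' length; the fingertips stand 8 mm ahead of it and the grasp point (between the pads) lies 11 mm behind it (arm.nose_length is the distance from the TCP to the fingertips, in m); z points along the fingers, y is the direction in which the jaws open and shut (so a half turn about z gives the same grasp; the last joint's range is limited). The gripper opens to 91 mm and grips with 3 to 60 N. Pads are 32 mm wide; open, the fingers measure 118 mm over their backs; the gripper's body (76 mm by 178 mm) begins 60 mm behind the grasp point.
Start: joints at [1.096, 0.32, 1.565, -0, 1.257, -0.02], TCP at [0.253, 0.517, 0.222] pointing down, gripper open.
Joint ranges: [-3.11, 3.11], [-0.84, 2.01], [0.21, 2.61], [-1.34, 4.49], [0.05, 2.63], [-2.56, 2.56]. Speed limits (rad/s): [2.57, 2.57, 3.14, 3.14, 3.14, 3.14].

### API

Orientations are given as a unit quaternion [x, y, z, w].
In Python, from workcell import arm, cams, finish_job gives the robot as it stands. The module is installed in compiled form; this text tells all that it offers.
- The arm moves only by the tool step_arm, never from a script. Its argument "moves" is a list of rows, each a list of 7 numbers: the opening, from 0 (shut) to 1 (fully open), then the shift along the tool's x, y, z in mm, then the turn, a rotation vector about the tool's x, y, z in rad. A call has 1 to 20 rows; each row is the pose to reach, as a shift and turn from the pose commanded when the call began, along the tool's axes at that moment; what a row does not reach only later rows make up. A row lasts 1/10 s, in which the tool goes at most 50 mm and 8.59 degrees, less where a joint would pass 70% of its speed; a pose out of reach is approached as far as the arm can. A call with a gripper value outside its range is refused whole. The fingers move at their own pace and stop on an object; the grip force is fixed at half the most. Time passes only in rows, so rows that repeat a pose let the fingers close. It gives the time, the measured TCP pose, the force and the opening at its end, in the units of the state.
- arm.get_obs(): the state, without advancing time (a new reading comes with each control period).
- cams.capture(name): name is "side" or "top"; returns a dict with "pixels" (420x560x3 uint8, red, green, blue), "fx", "fy", "cx", "cy" (pixels), "cam_to_world" (4x4, takes a point from camera to world coordinates). Camera axes: x right, y down, z forward; pixel columns grow to the right and rows downward; lengths in m; the calibration is good to about 2 mm. A picture is of the moment at which its call begins. There is no depth.
- finish_job(): hands the job in, once; it reports no verdict.
The state is a dict: "time_s": time; "joint_pos": joint angles; "joint_velocities": joint speeds; "effort": joint torques, N m; "tool_pos": TCP position; "ee_rot": TCP orientation; "ft_force": force on the tool from outside, world axes, zero at the start; "torque": the same for the moment, N m; "opening": opening from 0.0 (shut) to 1.0 (fully open).
Only numpy, scipy, OpenCV 4.12 (cv2) and the standard library are available. Lean on these libraries where they do the work, as an engineer would, in place of code of your own. Each camera call takes 0.05 s, during which the arm holds its last target. There are 200 camera calls.

### The job

Slide the square guide bar all the way in until its collar rests against the inlet block, then fit the middle-sized U-bolt from the tray over the bar, both legs through the two holes of the saddle plate, and press it fully home until its bridge lies flat on the bar. The saddle is loose on its ways, so feel for the holes; push gently, never ram anything, let go of the U-bolt and leave everything else where it stands.

Things in the scene. Friction and masses are not known exactly. Their poses are not given: they have to be found in the camera images.
- stand: Wire-feed unit fixed to the table: steel base plate 170 x 400 x 8 mm with, along its y, a bar support, saddle plate, inlet block and feed head (teal plate, two grey rollers, motor; 151 mm high, 100 to 260 mm along +y). Origin on the table under the saddle's middle position; x across the bar, y along the bar to the head, z up. The guide bar lies at x = 0, 20 mm wide, z = 48 to 68 mm.
- saddle_mid (a point): On the stand, 40 mm above its origin, axes as the stand's: middle of the saddle's travel, level with its top. The saddle: aluminium plate 64 (x) by 70 (y) by 14 mm, open below. Two round holes, 11 mm across, at x = -16.5 and +16.5 mm, midway along its y. It slides along y and may stand up to 12 mm either way from here: not measured, so feel or look. Shifting it takes about 8 N.
- balls (a point): On the stand's axis, 7 mm below saddle_mid: level of the two spring balls, one in each hole (wherever the saddle stands), pressing on a leg from outside. The legs meet them with the U-bolt's origin about 84 mm above the table; passing them takes about 6 to 12 N downwards, then they snap into the legs' grooves. All parts of the unit bear 25 N; over 40 N is ramming.
- inlet (a point): Centre of the face of the inlet block (44 mm wide, 20 mm deep, top at 78 mm above the table) that the bar's collar must rest against; y = +75 mm in the stand's frame. The bar support opposite (44 mm wide, top at 78 mm) stands at y = -78 to -62 mm.
- guide (a joint): How far the square guide bar has slid in along the stand's +y (m): it starts between 0 and 0.018; at 0.030 its 30 mm square collar rests against the inlet block (home, a hard stop). It takes about 5 N to slide and stays where it is left.
- guide_end (a point): Centre of the free end face of the guide bar (20 x 20 mm, aluminium, 58 mm above the table), facing the stand's -y. At home it lies at y = -105 mm in the stand's frame, 27 mm clear of the bar support; there is free space beyond it to push from.
- ubolt: Middle-sized square-cornered U-bolt of 9 mm round steel, 75 g; legs 33 mm apart between centres (42 mm outside). Origin: middle of the bridge's underside; x leg to leg, z up; bridge top at +9 mm, leg tips at -50 mm, last 1.5 mm tapered to 7 mm across, groove at -35 mm. Starts upright in a tray slot, tips 10 mm above the table. Home: origin 68 mm above the table. Either way round fits.
- tray: Fixed black plastic kit tray, 80 x 140 x 24 mm, origin at the middle of its underside. Three slots along its x, 67 x 10 mm and 14 mm deep, 44 mm apart along its y, each with one U-bolt standing legs down, bridge along the slot.
- ubolt_small: Smaller U-bolt in another slot, legs 22 mm apart, same bar and height. Leave it.
- ubolt_wide: Wider U-bolt in another slot, legs 52 mm apart, same bar and height. Leave it.
- roller: Spare grey feed roller lying flat, 40 mm across, 19 mm high. Leave it.
- driver: Screwdriver with black round handle lying on the table, 185 mm long. Leave it.
- bearing: Steel ball bearing ring lying flat, 32 mm across, 10 mm high. Leave it.
- motor: Spare stepper motor standing on the table, 42 x 42 x 46 mm with a short shaft on top. Leave it.
Mind the look-alikes: they are no part of the job. What is shaped like the ubolt but red is not meant.

How it is judged:
By the outcome, as a careful person would: the job done as asked, in the order asked, and still so for the second after the job is handed in, with the robot touching nothing.
It also fails if it takes over 70 s, if anything falls off the work surface, if the arm or the gripper's body presses on something with over 40 N, if the wrist force passes 120 N, or if a joint passes its speed limit or range.

## Working session

There is one attempt and no reset: what is moved stays moved. The work goes in short steps, Python scripts to look and compute and a tool call to move; the robot and the scene stay as the last step left them, time stands still between calls to the robot, and variables do not carry over. Pictures are saved under pics/ and viewed, about 8 in all and at most 12, crops included, and the job is handed in when it is done.

Besides the shell and the picture viewer there is one more tool, called after ">>>" in YAML: its name, and indented under it one key for each argument. step_arm: Moves the arm, as the interface text tells. Its arguments: {"type":"object","properties":{"moves":{"type":"array","items":{"type":"array","items":{"type":"number"}}}},"required":["moves"]}

```bash
mkdir -p pics; cat > h.py <<'E'
import numpy as np, cv2
from workcell import arm, cams
from scipy.spatial.transform import Rotation as R
def shot(n,f):
    c=cams.capture(n); cv2.imwrite(f'pics/{f}.png',c['pixels'][:,:,::-1]); np.savez(f'pics/{f}.npz',**c); return c
def ray(c,u,v):
    T=np.array(c['cam_to_world']); d=np.array([(u-c['cx'])/c['fx'],(v-c['cy'])/c['fy'],1.])
    return T[:3,3],T[:3,:3]@d
def plane(c,u,v,z):
    o,d=ray(c,u,v); return o+d*(z-o[2])/d[2]
def proj(c,p):
    T=np.linalg.inv(np.array(c['cam_to_world'])); q=T[:3,:3]@np.array(p)+T[:3,3]
    return np.array([c['fx']*q[0]/q[2]+c['cx'],c['fy']*q[1]/q[2]+c['cy']])
def tooldelta(p):  # world point -> shift in tool axes mm
    s=arm.get_obs(); return R.from_quat(s['ee_rot']).inv().apply(np.array(p)-s['tool_pos'])*1e3
E
python3 - <<'E'
from h import *
for n in('top','side'):
    c=shot(n,n+'0'); print(n,c['fx'],c['cx'],c['cy'],np.round(c['cam_to_world'],3))
s=arm.get_obs();print(s, arm.nose_length)
E
```

```text
top 455.10343652008294 281.2517866696003 204.19282811084602 [[ 0.023 -0.989  0.149  0.478]
 [-1.    -0.023  0.001 -0.096]
 [ 0.002 -0.149 -0.989  0.897]
 [ 0.     0.     0.     1.   ]]
side 437.6976008172742 276.74492084753365 215.3463986127816 [[ 0.872 -0.24   0.426  0.143]
 [-0.489 -0.421  0.764 -0.874]
 [-0.004 -0.875 -0.484  0.577]
 [ 0.     0.     0.     1.   ]]
{'time_s': 0.1, 'joint_pos': array([ 1.09598230e+00,  3.20244669e-01,  1.56554080e+00, -2.65005096e-05,
        1.25738752e+00, -2.00040007e-02]), 'joint_velocities': array([ 4.29993623e-04, -1.87445900e-03, -4.36146193e-03,  8.11182289e-04,
       -1.40989841e-03, -2.82516919e-05]), 'effort': array([ 5.84162772e-04, -4.13330805e+01, -2.32509238e+01,  7.30306841e-02,
        4.21950035e-02, -4.32831166e-05]), 'tool_pos': array([0.25240553, 0.51616254, 0.22120105]), 'ee_rot': array([ 2.25446048e-01,  9.74255334e-01, -7.69194238e-04, -1.81288677e-04]), 'ft_force': array([-0.7743232 , -0.78962262, -0.80136908]), 'torque': array([ 0.02101922, -0.02976643,  0.03053311]), 'opening': 1.0004048323725914} 0.008
```

View pics/top0.png

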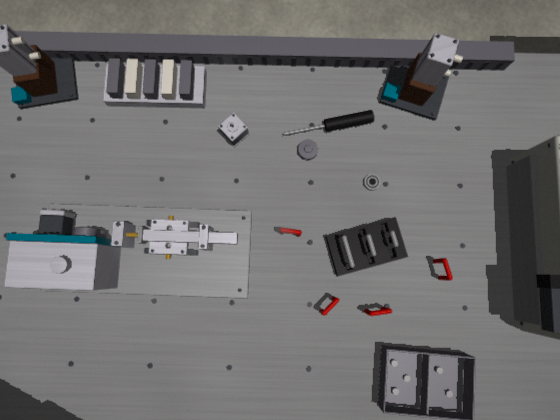

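View pics/side0.png

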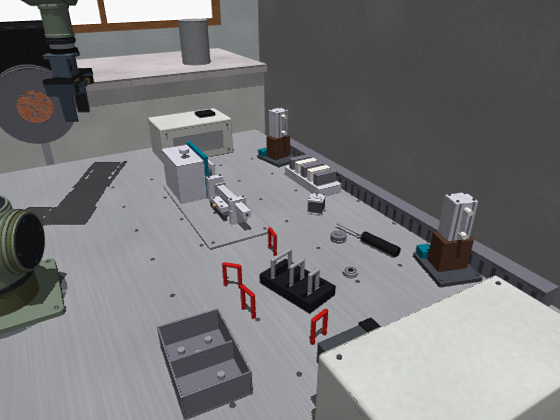

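```bash
python3 - <<'E'
from h import *
a=cv2.imread('pics/top0.png'); 
A=cv2.resize(a[205:270,100:260],None,fx=5,fy=5,interpolation=cv2.INTER_CUBIC)
B=cv2.resize(a[212:276,300:460],None,fx=5,fy=5,interpolation=cv2.INTER_CUBIC)[:275]
cv2.imwrite('pics/z0.png',np.vstack([A,B]))
s=cv2.imread('pics/side0.png')
cv2.imwrite('pics/z1.png',cv2.resize(s[165:315,195:345],None,fx=4,fy=4,interpolation=cv2.INTER_CUBIC))
E
```

```text
(no output)
```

View pics/z0.png

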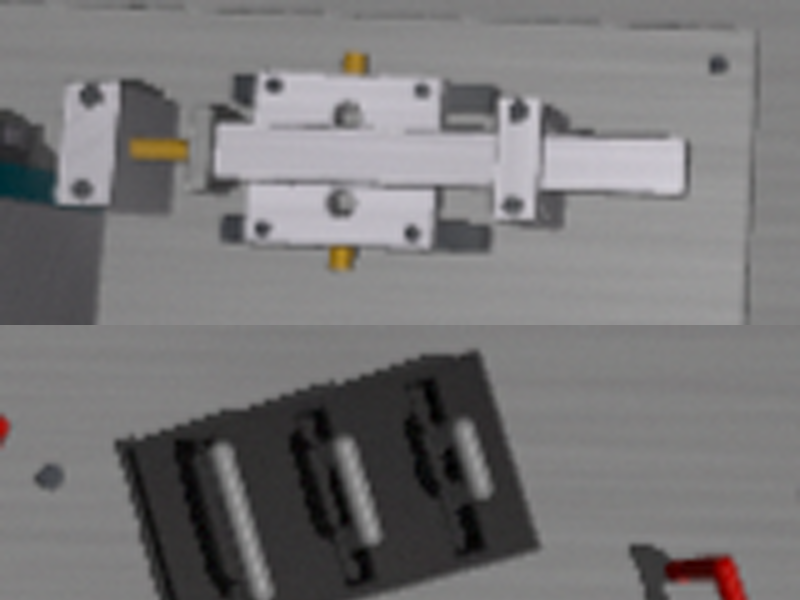

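View pics/z1.png

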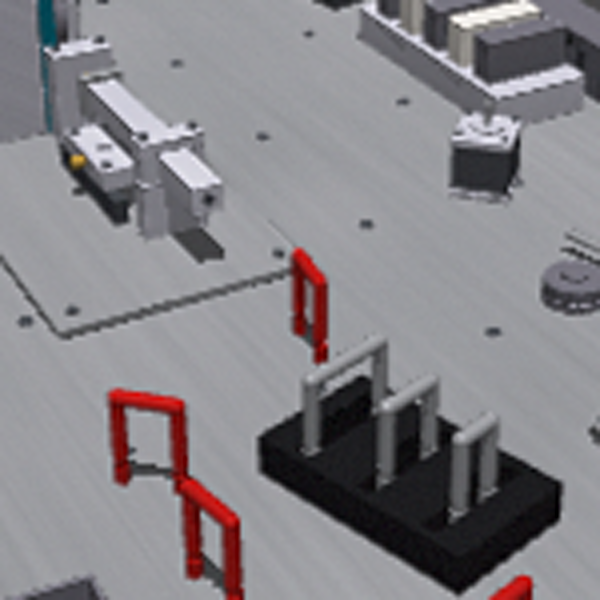

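```bash
cat >> h.py <<'E'
E
python3 - <<'E'
from h import *
c=np.load('pics/top0.npz')
A=lambda x,y:(100+(x+.5)/5-.5,205+(y+.5)/5-.5)
B=lambda x,y:(300+(x+.5)/5-.5,212+(y-325+.5)/5-.5)
def P(n,f,pts,z):
    q=np.array([plane(c,*f(*p),z)*1e3 for p in pts]); print(n,np.round(q[:,:2],1).tolist(),'mean',np.round(q[:,:2].mean(0),1)); return q
P('support',A,[(498,97),(543,100),(538,222),(493,218)],.078)
P('inlet',A,[(64,84),(120,81),(112,207),(57,202)],.078)
P('saddle',A,[(258,72),(441,77),(437,250),(246,240)],.040)
P('holes',A,[(348,115),(341,203)],.040)
P('barend',A,[(685,139),(684,194)],.068)
P('bar in end',A,[(217,125),(215,181)],.068)
P('plateedge',A,[(757,32)],.008); print(plane(c,248,297.5,.008),plane(c,50,205,.008))
P('ub',B,[(342,436),(374,546)],.069)
P('small',B,[(462,418),(484,500)],.069)
P('tray',B,[(117,440),(478,351),(540,547)],.024)
E
```

```text
support [[562.1, 53.0], [561.4, 36.7], [517.5, 36.5], [518.5, 52.7]] mean [539.9  44.7]
inlet [[563.3, 210.2], [564.8, 190.1], [519.3, 189.6], [520.7, 209.4]] mean [542.  199.8]
saddle [[573.5, 151.3], [573.2, 81.9], [508.0, 79.9], [510.1, 151.7]] mean [541.2 116.2]
holes [[557.9, 116.3], [524.7, 116.9]] mean [541.3 116.6]
barend [[549.3, -14.1], [529.3, -14.5]] mean [539.3 -14.3]
bar in end [[550.6, 156.9], [530.1, 156.3]] mean [540.3 156.6]
plateedge [[597.4, -35.1]] mean [597.4 -35.1]
[ 0.43000424 -0.03474503  0.008     ] [0.60025436 0.36195036 0.008     ]
ub [[552.1, -253.9], [512.5, -265.2]] mean [ 532.3 -259.6]
small [[559.7, -297.7], [530.0, -305.3]] mean [ 544.9 -301.5]
tray [[552.6, -176.0], [590.3, -315.3], [515.4, -337.8]] mean [ 552.8 -276.4]
```

>>> step_arm:
  moves:
    - [0,-505,-378,0,0,0,1.124]
    - [0,-505,-378,0,0,0,1.124]
    - [0,-505,-378,0,0,0,1.124]
    - [0,-505,-378,0,0,0,1.124]
    - [0,-505,-378,0,0,0,1.124]
    - [0,-505,-378,0,0,0,1.124]
    - [0,-505,-378,0,0,0,1.124]
    - [0,-505,-378,0,0,0,1.124]
    - [0,-505,-378,0,0,0,1.124]
    - [0,-505,-378,0,0,0,1.124]
    - [0,-505,-378,0,0,0,1.124]
    - [0,-505,-378,0,0,0,1.124]
    - [0,-505,-378,0,0,0,1.124]
    - [0,-505,-378,0,0,0,1.124]
    - [0,-505,-378,0,0,0,1.124]
    - [0,-505,-378,0,0,0,1.124]
    - [0,-505,-378,0,0,0,1.124]
    - [0,-505,-378,0,0,0,1.124]

```text
time_s: 1.9
tool_pos: [0.5399, -0.0438, 0.2221]
ee_rot: [0.709, 0.705, 0.0, 0.0]
ft_force: [-0.0, 0.1, 0.2]
opening: 0.007
```

>>> step_arm:
  moves:
    - [0,0,0,45,0,0,0]
    - [0,0,0,90,0,0,0]
    - [0,0,0,130,0,0,0]
    - [0,0,0,155,0,0,0]
    - [0,0,0,167,0,0,0]
    - [0,0,0,167,0,0,0]

```text
time_s: 2.5
tool_pos: [0.5394, -0.0443, 0.0539]
ee_rot: [0.71, 0.705, -0.001, -0.001]
ft_force: [-0.0, 0.8, -0.5]
opening: 0.006
```

>>> step_arm:
  moves:
    - [0,4,0,0,0,0,0]
    - [0,8,0,0,0,0,0]
    - [0,12,0,0,0,0,0]
    - [0,15,0,0,0,0,0]
    - [0,18,0,0,0,0,0]
    - [0,21,0,0,0,0,0]
    - [0,24,0,0,0,0,0]
    - [0,24,0,0,0,0,0]

```text
time_s: 3.3
tool_pos: [0.541, -0.0214, 0.0557]
ee_rot: [0.71, 0.705, 0.0, 0.001]
ft_force: [0.2, -4.3, 1.8]
opening: 0.007
```

>>> step_arm:
  moves:
    - [0,2,0,0,0,0,0]
    - [0,4,0,0,0,0,0]
    - [0,6,0,0,0,0,0]
    - [0,8,0,0,0,0,0]
    - [0,10,0,0,0,0,0]
    - [0,11,0,0,0,0,0]
    - [0,12,0,0,0,0,0]
    - [0,12,0,0,0,0,0]

```text
time_s: 4.1
tool_pos: [0.5411, -0.0093, 0.0554]
ee_rot: [0.71, 0.704, 0.0, 0.001]
ft_force: [0.9, -5.1, 5.4]
opening: 0.004
```

>>> step_arm:
  moves:
    - [0,0.5,0,0,0,0,0]
    - [0,1,0,0,0,0,0]
    - [0,1.5,0,0,0,0,0]
    - [0,1.5,0,0,0,0,0]

```text
time_s: 4.5
tool_pos: [0.5412, -0.0077, 0.0553]
ee_rot: [0.71, 0.704, 0.0, 0.001]
ft_force: [-0.0, -5.0, 3.3]
opening: 0.003
```

>>> step_arm:
  moves:
    - [0,0.5,0,0,0,0,0]
    - [0,1,0,0,0,0,0]
    - [0,1,0,0,0,0,0]

```text
time_s: 4.8
tool_pos: [0.5411, -0.0066, 0.0553]
ee_rot: [0.71, 0.704, 0.0, 0.001]
ft_force: [1.1, -4.7, 3.6]
opening: 0.006
```

>>> step_arm:
  moves:
    - [0,0.4,0,0,0,0,0]
    - [0,0.8,0,0,0,0,0]
    - [0,0.8,0,0,0,0,0]

```text
time_s: 5.1
tool_pos: [0.5411, -0.0058, 0.0552]
ee_rot: [0.71, 0.704, 0.0, 0.001]
ft_force: [0.7, -5.7, 3.6]
opening: 0.005
```

>>> step_arm:
  moves:
    - [0,0.4,0,0,0,0,0]
    - [0,0.8,0,0,0,0,0]
    - [0,0.8,0,0,0,0,0]

```text
time_s: 5.4
tool_pos: [0.5411, -0.005, 0.0552]
ee_rot: [0.71, 0.704, 0.0, 0.001]
ft_force: [0.8, -4.9, 3.8]
opening: 0.003
```

>>> step_arm:
  moves:
    - [0,0.4,0,0,0,0,0]
    - [0,0.4,0,0,0,0,0]

```text
time_s: 5.6
tool_pos: [0.5411, -0.0046, 0.0552]
ee_rot: [0.71, 0.704, 0.0, 0.001]
ft_force: [1.0, -5.2, 3.8]
opening: 0.004
```

>>> step_arm:
  moves:
    - [0,0.4,0,0,0,0,0]
    - [0,0.8,0,0,0,0,0]
    - [0,0.8,0,0,0,0,0]

```text
time_s: 5.9
tool_pos: [0.5411, -0.0046, 0.0552]
ee_rot: [0.71, 0.705, -0.0, 0.001]
ft_force: [1.0, -7.8, 5.0]
opening: 0.006
```

>>> step_arm:
  moves:
    - [0,0.4,0,0,0,0,0]
    - [0,0.8,0,0,0,0,0]
    - [0,0.8,0,0,0,0,0]

```text
time_s: 6.2
tool_pos: [0.5412, -0.0045, 0.0553]
ee_rot: [0.709, 0.705, -0.001, 0.002]
ft_force: [1.1, -11.3, 4.0]
opening: 0.003
```

>>> step_arm:
  moves:
    - [0,-10,0,0,0,0,0]
    - [0,-30,0,0,0,0,0]
    - [0,-40,0,-20,0,0,0]
    - [0,-60,0,-60,0,0,0]
    - [0,-90,0,-100,0,0,0]
    - [0,-90,0,-100,0,0,0]

```text
time_s: 6.8
tool_pos: [0.5428, -0.0951, 0.1596]
ee_rot: [0.711, 0.703, 0.003, 0.004]
ft_force: [0.6, -0.2, 0.4]
opening: 0.004
```

```bash
python3 - <<'E'
from h import *
c=shot('top','top1')
o=arm.get_obs();print(o['tool_pos'],o['ft_force'],R.from_quat(o['ee_rot']).as_matrix().round(4)[:2,:2])
a=c['pixels'][:,:,::-1]
A=cv2.resize(a[205:270,100:260],None,fx=5,fy=5,interpolation=cv2.INTER_CUBIC)
cv2.imwrite('pics/z2.png',A)
print(tooldelta([.5323,-.2596,.160]))
E
```

```text
[ 0.54091665 -0.09350446  0.15685991] [-0.88124102  0.52844333  0.05142549] [[ 0.0106  0.9999]
 [ 0.9999 -0.0106]]
[-166.1744506    -6.83514393   -3.34211259]
```

View pics/z2.png

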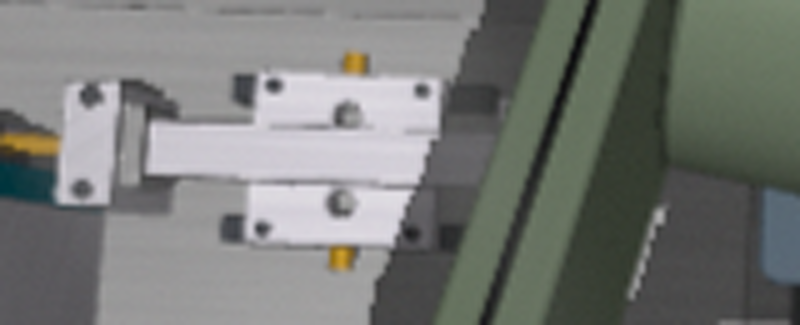

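>>> step_arm:
  moves:
    - [0.66,-50,-2,0,0,0,-0.1]
    - [0.66,-100,-4,0,0,0,-0.2]
    - [0.66,-140,-6,0,0,0,-0.283]
    - [0.66,-160,-7,0,0,0,-0.283]
    - [0.66,-165,-7,0,0,0,-0.283]
    - [0.66,-165,-7,0,0,0,-0.283]
    - [0.66,-165,-7,0,0,0,-0.283]

```text
time_s: 7.55
tool_pos: [0.5312, -0.2558, 0.154]
ee_rot: [0.603, 0.798, 0.0, -0.001]
ft_force: [0.3, 0.5, 0.1]
opening: 0.591
```

```bash
python3 - <<'E'
from h import *
c=shot('side','side2')
o=arm.get_obs();print(o['tool_pos'],o['opening'],R.from_quat(o['ee_rot']).as_matrix().round(4)[:2,:2])
a=c['pixels'][:,:,::-1]
cv2.imwrite('pics/z3.png',cv2.resize(a[170:320,195:345],None,fx=4,fy=4,interpolation=cv2.INTER_CUBIC))
print(tooldelta([.5323,-.2596,.045]), proj(c,o['tool_pos']))
E
```

```text
[ 0.53141773 -0.25581157  0.15434409] 0.6335229603556577 [[-0.273  0.962]
 [ 0.962  0.273]]
[ -4.08526468  -0.1187617  109.33689417] [296.32305212 224.04392066]
```

View pics/z3.png

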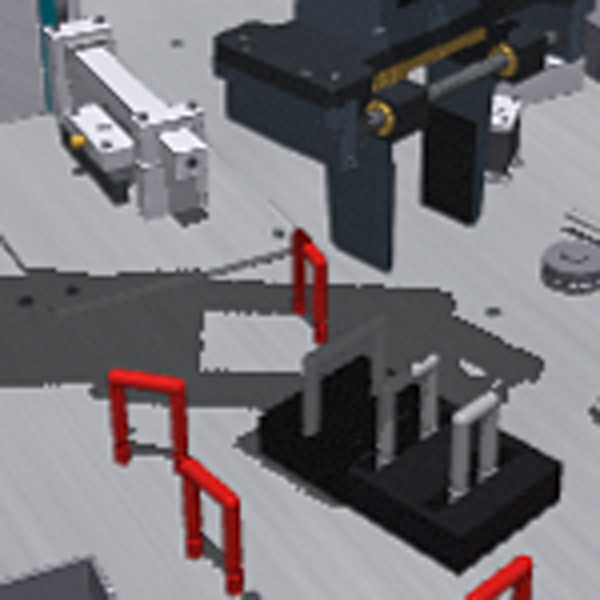

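>>> step_arm:
  moves:
    - [0.66,-3,0,30,0,0,0]
    - [0.66,-3,0,60,0,0,0]
    - [0.66,-3,0,80,0,0,0]
    - [0.66,-3,0,95,0,0,0]
    - [0.66,-3,0,108,0,0,0]
    - [0.66,-3,0,108,0,0,0]

```text
time_s: 8.2
tool_pos: [0.5314, -0.259, 0.0453]
ee_rot: [0.603, 0.798, -0.0, -0.002]
ft_force: [-0.2, -0.0, -0.6]
opening: 0.659
```

>>> step_arm:
  moves:
    - [0.4,0,0,0,0,0,0]
    - [0.4,0,0,0,0,0,0]
    - [0.4,0,0,0,0,0,0]
    - [0.4,0,0,0,0,0,0]
    - [0.4,0,0,0,0,0,0]
    - [0.4,0,0,0,0,0,0]

```text
time_s: 8.8
tool_pos: [0.5331, -0.2609, 0.0479]
ee_rot: [0.604, 0.797, 0.0, 0.001]
ft_force: [1.4, 0.6, 5.0]
opening: 0.447
```

>>> step_arm:
  moves:
    - [0.2,0,0,0,0,0,0]
    - [0.2,0,0,0,0,0,0]
    - [0.2,0,0,0,0,0,0]
    - [0.2,0,0,-10,0,0,0]
    - [0.2,0,0,-30,0,0,0]
    - [0.2,0,0,-60,0,0,0]
    - [0.2,0,0,-90,0,0,0]
    - [0.2,0,0,-110,0,0,0]
    - [0.2,0,0,-110,0,0,0]
    - [0.2,0,0,-110,0,0,0]

```text
time_s: 9.8
tool_pos: [0.5317, -0.2604, 0.1565]
ee_rot: [0.604, 0.797, -0.0, -0.0]
ft_force: [-0.4, 1.0, -0.1]
opening: 0.45
```

```bash
python3 - <<'E'
from h import *
c=shot('side','side3')
o=arm.get_obs();print(o['tool_pos'],o['ft_force'],o['opening'],R.from_quat(o['ee_rot']).as_matrix().round(4))
a=c['pixels'][:,:,::-1]
cv2.imwrite('pics/z4.png',cv2.resize(a[170:320,215:365],None,fx=4,fy=4,interpolation=cv2.INTER_CUBIC))
print(tooldelta([.541,.118,.150]), proj(c,o['tool_pos']))
E
```

```text
[ 0.53129281 -0.26015238  0.15559836] [ 0.11550896 -0.05206814 -0.94210372] 0.4459979963912794 [[-0.2715  0.9624 -0.0025]
 [ 0.9624  0.2715  0.0013]
 [ 0.0019 -0.0021 -1.    ]]
[361.29944653 112.03075097   6.0508036 ] [297.46510176 224.48072825]
```

View pics/z4.png

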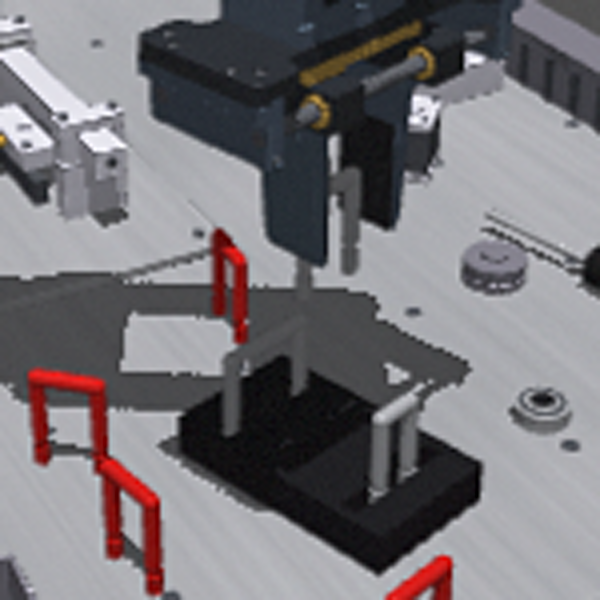

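```bash
python3 - <<'E'
from h import *
c=np.load('pics/side3.npz');o=arm.get_obs();M=R.from_quat(o['ee_rot']).as_matrix();t=o['tool_pos']
for z in (33,36):
  for dx in(-3,0,3):
    for y in(12,16.5,21):
        print(z,dx,y,((proj(c,t+M@np.array([dx,y,z])/1e3)-[215,170]+.5)*4).round(1))
# far leg edges on rows
a=c['pixels'].astype(int)
for r in range(220,241): print(r,a[r,292:310].sum(1)//3)
E
```

```text
33 -3 12 [351.4 271.5]
33 -3 16.5 [357.6 268.1]
33 -3 21 [363.6 264.7]
33 0 12 [346.9 269.2]
33 0 16.5 [353.  265.8]
33 0 21 [359.1 262.5]
33 3 12 [342.4 267. ]
33 3 16.5 [348.5 263.6]
33 3 21 [354.6 260.2]
36 -3 12 [351.3 276.7]
36 -3 16.5 [357.4 273.3]
36 -3 21 [363.4 269.9]
36 0 12 [346.7 274.4]
36 0 16.5 [352.9 271. ]
36 0 21 [358.9 267.6]
36 3 12 [342.2 272.2]
36 3 16.5 [348.3 268.8]
36 3 21 [354.4 265.4]
220 [ 44  51  48  46  34 126 179  89  44  75  81  83  80  38  19  21  23  23]
221 [ 45  50  47  46  28 124 176  99  51  74  83  83  81  39  20  18  21  22]
222 [ 44  49  48  45  27 122 172 155  89  74  82  81  69  33  21  20  20  18]
223 [ 45  47  46  47  26 130 169 181 121  83  80  81  67  30  17  19  22  19]
224 [ 47  51  48  46  25 164 178 177 119  80  80  82  69  57  34  16  14  18]
225 [ 47  49  49  46  26 165 180 176 122  80  79  78  95 146 109  76  50  22]
226 [ 46  45  49  44  24 161 179 179 121  81  82  78  90 169 185 186 135  84]
227 [ 44  48  48  45  25 162 177 180 121  81  80  78  88 164 177 178 180 184]
228 [ 44  49  49  44  27 162 176 178 121  80  78  77  89 162 1
[... 251 characters left out ...]
32 [ 46  47  46  44  23 162 179 181 104  73  79  72 110 166 176 172 171 172]
233 [ 44  45  47  45  27 162 179 179 107  72  78  72 111 167 176 176 173 171]
234 [ 41  42  47  42  51 164 179 179 107  74  79  76 112 164 174 174 174 174]
235 [ 52  44  42  38  65 162 177 179 110  75  81  75 109 165 172 171 173 173]
236 [ 82  97  84  65 134 170 175 178 107  74  78  81 115 166 175 171 171 170]
237 [ 96 170 184 157 173 177 174 176 110  75  75  91 141 172 174 175 171 172]
238 [ 87 164 177 176 175 177 177 175 143 104  95 130 170 175 173 174 173 171]
239 [ 68 135 172 174 174 174 175 176 178 179 176 176 175 174 173 176 174 174]
240 [ 75 136 172 177 177 175 175 178 177 178 176 174 173 174 173 175 175 173]
```

>>> step_arm:
  moves:
    - [0.2,40,12.4,0,0,0,0.05]
    - [0.2,80,24.8,0,0,0,0.1]
    - [0.2,120,37.2,0,0,0,0.15]
    - [0.2,160,49.6,0,0,0,0.2]
    - [0.2,200,62,0,0,0,0.25]
    - [0.2,240,74.4,0,0,0,0.285]
    - [0.2,280,86.9,0,0,0,0.285]
    - [0.2,320,99.3,0,0,0,0.285]
    - [0.2,345,107,0,0,0,0.285]
    - [0.2,356,110.5,0,0,0,0.285]
    - [0.2,359.4,111.5,0,0,0,0.285]
    - [0.2,359.4,111.5,0,0,0,0.285]
    - [0.2,359.4,111.5,0,0,0,0.285]
    - [0.2,359.4,111.5,0,0,0,0.285]

```text
time_s: 11.25
tool_pos: [0.5421, 0.1143, 0.1569]
ee_rot: [0.711, 0.703, -0.0, 0.0]
ft_force: [0.0, -0.4, -0.5]
opening: 0.451
```

```bash
python3 - <<'E'
from h import *
c=shot('side','side4')
o=arm.get_obs();print(o['tool_pos'],o['ft_force'],o['opening'],R.from_quat(o['ee_rot']).as_matrix().round(4))
a=c['pixels'][:,:,::-1]
cv2.imwrite('pics/z5.png',cv2.resize(a[130:240,150:270],None,fx=5,fy=5,interpolation=cv2.INTER_CUBIC))
t=o['tool_pos'];M=R.from_quat(o['ee_rot']).as_matrix()
f=lambda p:((proj(c,p)-[150,130]+.5)*5).round(1)
print([f(t+M@np.array([2,y,36])/1e3) for y in(-16.5,16.5)], [f([.541+x,.1166,.04]) for x in (-.0165,.0165)])
E
```

```text
[0.54208131 0.11448851 0.15695472] [ 0.29235992 -0.75253399 -0.67831752] 0.44918968405867765 [[ 1.150e-02  9.999e-01 -1.000e-04]
 [ 9.999e-01 -1.150e-02 -2.000e-04]
 [-2.000e-04 -1.000e-04 -1.000e+00]]
[array([349.5, 219.6]), array([407.8, 207.4])] [array([357.7, 358.4]), array([413.8, 344.8])]
```

View pics/z5.png

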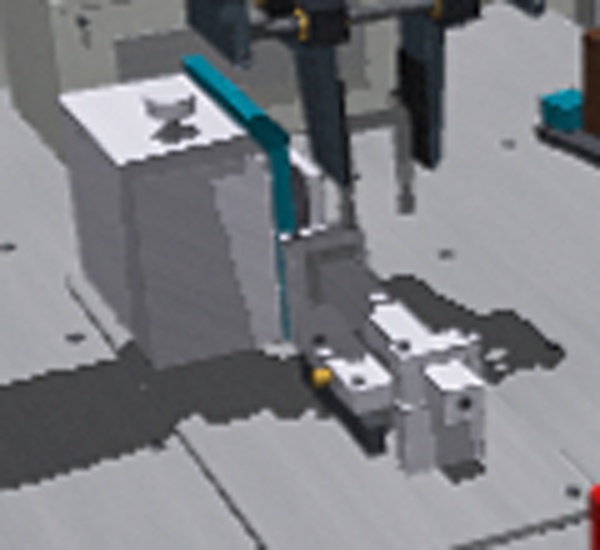

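>>> step_arm:
  moves:
    - [0.2,1.7,-1,20,0,0,0]
    - [0.2,1.7,-1,40,0,0,0]
    - [0.2,1.7,-1,60,0,0,0]
    - [0.2,1.7,-1,70,0,0,0]
    - [0.2,1.7,-1,74,0,0,0]
    - [0.2,1.7,-1,74,0,0,0]
    - [0.2,1.7,-1,74,0,0,0]

```text
time_s: 12.0
tool_pos: [0.5417, 0.1173, 0.0838]
ee_rot: [0.711, 0.703, 0.001, 0.0]
ft_force: [0.7, 0.2, -0.4]
opening: 0.453
```

>>> step_arm:
  moves:
    - [0.2,0,0,1,0,0,0]
    - [0.2,0,0,2,0,0,0]
    - [0.2,0,0,2,0,0,0]

```text
time_s: 12.3
tool_pos: [0.5411, 0.1174, 0.0812]
ee_rot: [0.711, 0.704, 0.0, 0.0]
ft_force: [-0.5, 0.4, 0.3]
opening: 0.452
```

>>> step_arm:
  moves:
    - [0.2,0,0,1,0,0,0]
    - [0.2,0,0,2,0,0,0]
    - [0.2,0,0,2,0,0,0]

```text
time_s: 12.6
tool_pos: [0.5409, 0.1173, 0.0788]
ee_rot: [0.711, 0.704, -0.0, -0.0]
ft_force: [0.0, -0.1, -0.3]
opening: 0.448
```

>>> step_arm:
  moves:
    - [0.2,-1,0,0,0,0,0]
    - [0.2,-1,0,1,0,0,0]
    - [0.2,-1,0,2,0,0,0]
    - [0.2,-1,0,2,0,0,0]

```text
time_s: 13.0
tool_pos: [0.5409, 0.1163, 0.0768]
ee_rot: [0.711, 0.704, -0.0, -0.0]
ft_force: [-0.2, 0.0, -0.9]
opening: 0.452
```

>>> step_arm:
  moves:
    - [0.2,0,0,1,0,0,0]
    - [0.2,0,0,2,0,0,0]
    - [0.2,0,0,2,0,0,0]

```text
time_s: 13.3
tool_pos: [0.5409, 0.1163, 0.0748]
ee_rot: [0.711, 0.704, -0.0, -0.0]
ft_force: [-0.7, 0.2, -0.2]
opening: 0.451
```

>>> step_arm:
  moves:
    - [0.2,0,0,1,0,0,0]
    - [0.2,0,0,2,0,0,0]
    - [0.2,0,0,2,0,0,0]

```text
time_s: 13.6
tool_pos: [0.5411, 0.1164, 0.073]
ee_rot: [0.711, 0.704, 0.0, 0.0]
ft_force: [0.7, -1.3, -1.1]
opening: 0.446
```

>>> step_arm:
  moves:
    - [0.2,0,0,0.7,0,0,0]
    - [0.2,0,0,1.4,0,0,0]
    - [0.2,0,0,1.4,0,0,0]

```text
time_s: 13.9
tool_pos: [0.5415, 0.1164, 0.072]
ee_rot: [0.711, 0.704, 0.0, 0.0]
ft_force: [0.6, -0.1, 3.6]
opening: 0.45
```

>>> step_arm:
  moves:
    - [0.2,0,0,0.5,0,0,0]
    - [0.2,0,0,1,0,0,0]
    - [0.2,0,0,1,0,0,0]

```text
time_s: 14.2
tool_pos: [0.5417, 0.1164, 0.0715]
ee_rot: [0.711, 0.704, 0.001, 0.001]
ft_force: [-0.6, -0.3, 7.7]
opening: 0.45
```

```bash
python3 - <<'E'
from h import *
c=shot('side','side5')
o=arm.get_obs();print(o['tool_pos'],o['ft_force'],o['torque'],o['opening'])
a=c['pixels'][:,:,::-1]
cv2.imwrite('pics/z6.png',cv2.resize(a[140:240,170:270],None,fx=6,fy=6,interpolation=cv2.INTER_CUBIC))
E
```

```text
[0.54169273 0.11640671 0.0714776 ] [0.08586053 0.13605014 6.95982723] [-0.08059904  0.10284312 -0.05453487] 0.4544210280340796
```

View pics/z6.png

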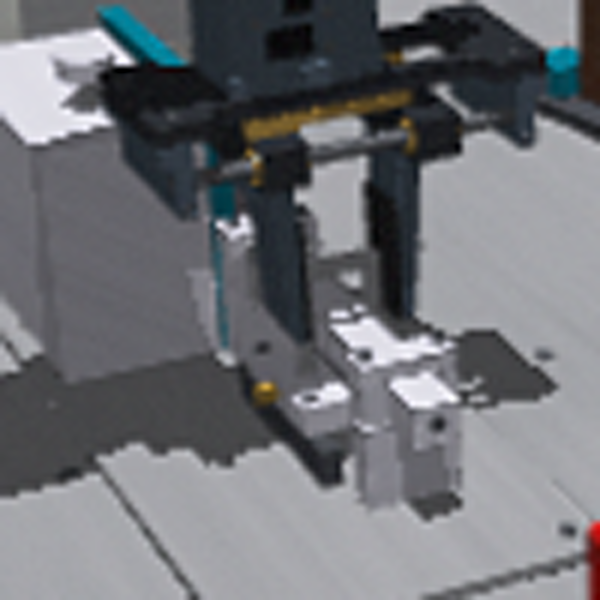

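>>> step_arm:
  moves:
    - [0.2,0,0,0.5,0,0,0]
    - [0.2,0,0,1,0,0,0]
    - [0.2,0,0,1,0,0,0]

```text
time_s: 14.55
tool_pos: [0.5417, 0.1164, 0.0709]
ee_rot: [0.711, 0.704, 0.001, 0.001]
ft_force: [-0.3, -0.6, 8.9]
opening: 0.451
```

>>> step_arm:
  moves:
    - [0.2,0,0,0.5,0,0,0]
    - [0.2,0,0,1,0,0,0]
    - [0.2,0,0,1,0,0,0]

```text
time_s: 14.85
tool_pos: [0.5416, 0.1166, 0.0697]
ee_rot: [0.711, 0.704, 0.001, 0.0]
ft_force: [-1.0, 0.2, 6.6]
opening: 0.456
```

>>> step_arm:
  moves:
    - [0.2,0,0,0.7,0,0,0]
    - [0.2,0,0,1.4,0,0,0]
    - [0.2,0,0,2,0,0,0]
    - [0.2,0,0,2,0,0,0]

```text
time_s: 15.25
tool_pos: [0.5414, 0.1167, 0.0672]
ee_rot: [0.711, 0.703, 0.001, 0.0]
ft_force: [0.1, 1.3, 5.1]
opening: 0.449
```

>>> step_arm:
  moves:
    - [0.2,0,0,0.7,0,0,0]
    - [0.2,0,0,1.4,0,0,0]
    - [0.2,0,0,2,0,0,0]
    - [0.2,0,0,2,0,0,0]

```text
time_s: 15.65
tool_pos: [0.5414, 0.1168, 0.0651]
ee_rot: [0.711, 0.703, 0.001, 0.0]
ft_force: [-1.1, 0.7, 3.7]
opening: 0.451
```

>>> step_arm:
  moves:
    - [0.2,0,0,0.7,0,0,0]
    - [0.2,0,0,1.4,0,0,0]
    - [0.2,0,0,2.1,0,0,0]
    - [0.2,0,0,3,0,0,0]
    - [0.2,0,0,3,0,0,0]

```text
time_s: 16.15
tool_pos: [0.5415, 0.1168, 0.0621]
ee_rot: [0.711, 0.703, 0.001, 0.0]
ft_force: [-0.4, 2.0, 6.0]
opening: 0.448
```

>>> step_arm:
  moves:
    - [0.2,0,0,0.7,0,0,0]
    - [0.2,0,0,1.4,0,0,0]
    - [0.2,0,0,2,0,0,0]
    - [0.2,0,0,2.5,0,0,0]
    - [0.2,0,0,2.5,0,0,0]

```text
time_s: 16.65
tool_pos: [0.5415, 0.1169, 0.0595]
ee_rot: [0.711, 0.703, 0.001, 0.0]
ft_force: [0.5, 1.1, 4.9]
opening: 0.453
```

>>> step_arm:
  moves:
    - [0.2,0,0,0.6,0,0,0]
    - [0.2,0,0,1.2,0,0,0]
    - [0.2,0,0,1.8,0,0,0]
    - [0.2,0,0,1.8,0,0,0]

```text
time_s: 17.05
tool_pos: [0.5412, 0.1163, 0.0567]
ee_rot: [0.711, 0.704, 0.0, 0.0]
ft_force: [1.3, 0.3, -1.1]
opening: 0.454
```

>>> step_arm:
  moves:
    - [0.2,0,0,0.6,0,0,0]
    - [0.2,0,0,1.2,0,0,0]
    - [0.2,0,0,1.2,0,0,0]

```text
time_s: 17.35
tool_pos: [0.5412, 0.1161, 0.0559]
ee_rot: [0.711, 0.704, -0.0, 0.0]
ft_force: [1.8, -0.2, -0.5]
opening: 0.452
```

>>> step_arm:
  moves:
    - [0.2,0,0,0.5,0,0,0]
    - [0.2,0,0,1,0,0,0]
    - [0.2,0,0,1,0,0,0]

```text
time_s: 17.65
tool_pos: [0.5412, 0.1161, 0.0558]
ee_rot: [0.711, 0.704, 0.0, 0.0]
ft_force: [-0.4, -0.8, 5.8]
opening: 0.446
```

>>> step_arm:
  moves:
    - [0.2,0,0,0.5,0,0,0]
    - [0.2,0,0,1,0,0,0]
    - [0.2,0,0,1,0,0,0]

```text
time_s: 17.95
tool_pos: [0.5413, 0.1161, 0.0556]
ee_rot: [0.711, 0.704, 0.0, 0.0]
ft_force: [-1.8, -1.2, 10.8]
opening: 0.449
```

>>> step_arm:
  moves:
    - [0.2,0,0,-2,0,0,0]
    - [0.2,0,0,-2,0,0,0]
    - [0.56,0,0,-2,0,0,0]
    - [0.56,0,0,-2,0,0,0]
    - [0.56,0,0,-2,0,0,0]
    - [0.56,0,0,-2,0,0,0]

```text
time_s: 18.55
tool_pos: [0.5407, 0.1163, 0.0558]
ee_rot: [0.711, 0.704, -0.0, -0.0]
ft_force: [0.1, -0.3, -0.4]
opening: 0.558
```

>>> step_arm:
  moves:
    - [0.56,0,0,-5,0,0,0]
    - [0.56,0,0,-20,0,0,0]
    - [0.56,0,0,-40,0,0,0]
    - [0.56,0,0,-50,0,0,0]
    - [0,2,0,-50,0,0,0]
    - [0,2,0,-50,0,0,0]
    - [0,2,0,-50,0,0,0]
    - [0,2,0,-50,0,0,0]
    - [0,2,0,-50,0,0,0]
    - [0,2,0,-50,0,0,0]
    - [0,2,0,-45,0,0,0]
    - [0,2,0,-38,0,0,0]
    - [0,2,0,-35,0,0,0]
    - [0,2,0,-33,0,0,0]
    - [0,2,0,-33,0,0,0]

```text
time_s: 20.05
tool_pos: [0.5408, 0.1183, 0.0886]
ee_rot: [0.711, 0.704, -0.0, -0.0]
ft_force: [0.4, -0.0, -1.4]
opening: 0.006
```

>>> step_arm:
  moves:
    - [0,0,0,1,0,0,0]
    - [0,0,0,2,0,0,0]
    - [0,0,0,3,0,0,0]
    - [0,0,0,3,0,0,0]

```text
time_s: 20.45
tool_pos: [0.541, 0.1183, 0.086]
ee_rot: [0.711, 0.704, 0.0, -0.0]
ft_force: [-0.3, -0.2, -0.5]
opening: 0.003
```

>>> step_arm:
  moves:
    - [0,0,0,1,0,0,0]
    - [0,0,0,2,0,0,0]
    - [0,0,0,2,0,0,0]

```text
time_s: 20.75
tool_pos: [0.5413, 0.1184, 0.085]
ee_rot: [0.711, 0.704, 0.0, 0.0]
ft_force: [-1.1, -0.6, 5.2]
opening: 0.002
```

>>> step_arm:
  moves:
    - [0,0,0,0.7,0,0,0]
    - [0,0,0,1.4,0,0,0]
    - [0,0,0,1.4,0,0,0]

```text
time_s: 21.05
tool_pos: [0.5414, 0.1184, 0.0846]
ee_rot: [0.711, 0.704, 0.001, 0.0]
ft_force: [-2.8, -1.4, 12.6]
opening: 0.006
```

>>> step_arm:
  moves:
    - [0,0,0,-10,0,0,0]
    - [0,0,0,-40,0,0,0]
    - [0,0,0,-80,0,0,0]
    - [0,0,0,-110,0,0,0]
    - [0,-40,0,-110,0,0,0]
    - [0,-80,0,-110,0,0,0]
    - [0,-120,0,-110,0,0,0]
    - [0,-160,0,-110,0,0,0]
    - [0,-200,0,-110,0,0,0]
    - [0,-240,0,-110,0,0,0]
    - [0,-260,0,-110,0,0,0]
    - [0,-260,0,-110,0,0,0]

```text
time_s: 22.25
tool_pos: [0.5384, -0.1442, 0.1927]
ee_rot: [0.712, 0.702, -0.0, 0.0]
ft_force: [0.3, 0.4, -0.1]
opening: 0.004
```

```bash
python3 - <<'E'
from h import *
a=shot('top','top6')['pixels'][:,:,::-1]; b=shot('side','side6')['pixels'][:,:,::-1]
A=cv2.resize(a[205:270,100:260],None,fx=4,fy=4,interpolation=cv2.INTER_CUBIC)
B=cv2.resize(b[160:240,170:330],None,fx=4,fy=4,interpolation=cv2.INTER_CUBIC)
cv2.imwrite('pics/z7.png',np.vstack([A,B])); print(arm.get_obs()['ft_force'])
E
```

```text
[ 0.05434999  0.13497287 -0.55658743]
```

View pics/z7.png

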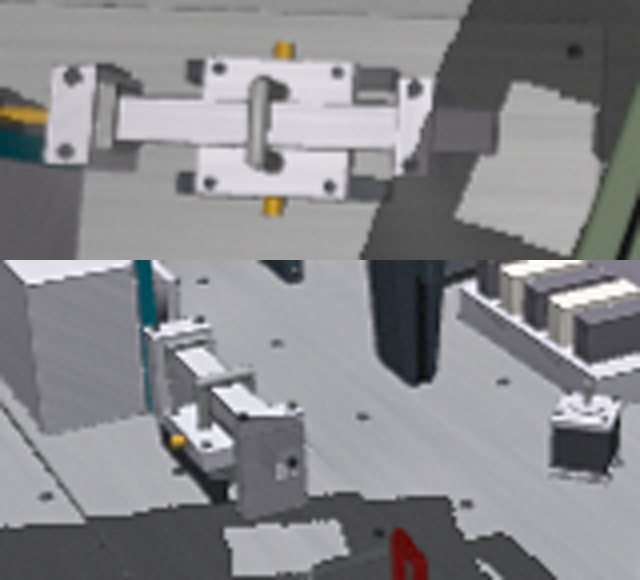

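```bash
python3 -c "
from workcell import finish_job
print(finish_job())"
```

```text
the job is handed in; nothing more can be done
None
```

The guide bar is home and the middle-sized U-bolt is pressed fully down over it. I handed the job in at about 22 s of the 70 s allowed.

- **Guide bar:** it slid in at a steady 5 N or so until it met a hard stop, where I stopped pushing at about 11 N. The camera shows the collar against the inlet block, with the bar about 24 mm further in, as predicted from the first picture.
- **U-bolt:** I gripped it by its legs. It went into the saddle holes at the first try, with no search needed. The spring balls gave way at about 9 N and snapped into the grooves, and the bridge then stopped on the bar.
- **Final checks:** I released it and pressed on the bridge with closed fingers, up to about 12.6 N. The fingertips met it 77 mm above the table, which is the home height. The last pictures show it straddling the bar in the saddle, with the gripper clear and touching nothing.

Two measurements disagreed slightly. The robot's y readings were about 1.6 mm higher than the camera's, which is within the stated calibration. The U-bolt also sat about 2 mm off the gripper's centre along the pads. I allowed for both when positioning it. No check failed.

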